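# Clear the watchmaker's bench onto its parking pads

## Robot

A 6-joint arm with a two-finger parallel gripper is mounted at the origin on the work surface. World frame = base frame: x ahead of the robot, y to its left, z up, the work surface at z = 0. Lengths are in mm, angles in rad, forces in N, time in s.
With the tool pointing down it reaches from about 300 to 875 mm from the base axis. Payload 4.2 kg.
Tool frame: the origin (TCP) lies midway between the tips of the shut fingers; the grasp point (between the pads) lies 19 mm behind it (ctrl.grip_point_offset is the distance from the TCP to the grasp point, in mm); z points along the fingers, y is the line along which they close (so a half turn about z gives the same grasp; the last joint's range is limited). The gripper opens to 85 mm and grips with 20 to 120 N. Pads are 22 mm wide; open, the fingers measure 114 mm over their backs; the gripper's body (76 mm by 85 mm) begins 54 mm behind the grasp point. The pads swing forward as they close: fully open they stand 13 mm farther back than shut.
Start: joints at [1.3, 0.32, 1.565, -0, 1.257, -0.02], TCP at [142.704, 557.025, 231.338] pointing down, gripper open.
Joint ranges: [-3.11, 3.11], [-0.84, 2.01], [0.21, 2.61], [-1.34, 4.49], [0.05, 2.63], [-2.56, 2.56]. Speed limits (rad/s): [2.57, 2.57, 3.14, 3.14, 3.14, 3.14].

## Interface

Orientations are given as [roll, pitch, yaw] about the fixed x, y, z axes, in that order (R = Rz(yaw) Ry(pitch) Rx(roll)).
In Python, from workcell import ctrl, viewer gives the robot as it stands. The module is installed in compiled form; this text tells all that it offers.
- The arm moves only by the tool apply_moves, never from a script. Its argument "series" is a list of rows, each an object of numbers: "jaw": the gripper's target within -1 to 1 (shut at 1, half-way at 0, fully open at -1); "tx", "ty", "tz": the shift along the world's x, y, z in cm; "wx", "wy", "wz": the turn, a rotation vector about the world's x, y, z in rad. A call has 1 to 8 rows; each row is the pose to reach, as a shift and turn from the pose commanded when the call began; what a row does not reach only later rows make up. A row lasts 1/10 s, in which the tool goes at most 50 mm and 8.59 degrees, less where a joint would pass 70% of its speed; a pose out of reach is approached as far as the arm can. A call with a gripper value outside its range is refused whole. The fingers move at their own pace and stop on an object; the grip force is fixed at half the most. Time passes only in rows, so rows that repeat a pose let the fingers close. It gives the time, the measured TCP pose, the force, the opening and the grip force at its end, in the units of the state.
- ctrl.read_state(): the state, without advancing time (a new reading comes with each control period).
- viewer.capture(name): name is "scene" or "top" or "wrist"; returns (picture, depth): 480x640x3 uint8, blue, green, red; 480x640 float32, mm along the optical axis (not along the pixel's ray), 0 where there is no reading.
- viewer.calibration(name): a dict with "intrinsics" (3x3 intrinsics, pixels), "distortion" ([k1, k2, p1, p2, k3] as OpenCV has them; the pictures are not rectified), "world_from_camera" (4x4, takes a point from camera to world coordinates); the wrist camera has in their place "mount" (4x4, takes a point from camera to tool coordinates, whose origin is the TCP and whose axes are the flange's). Camera axes: x right, y up, looking along -z (the intrinsics and any distortion apply to the point x, -y, -z); pixel columns grow to the right and rows downward; lengths in mm; the calibration is good to about 2 mm. A picture is of the moment at which its call begins: read the wrist's pose just before it. calibration takes no time and is no camera call.
- ctrl.close_job(): hands the job in; it is judged then, once.
The state is a dict: "clock": time; "joints": joint angles; "joint_vel": joint speeds; "tau": joint torques, N m; "tcp_pos": TCP position; "orientation": TCP orientation; "contact_force": force on the tool from outside, world axes, zero at the start; "wrist_torque": the same for the moment, N m; "gripper_width": finger opening in mm; "finger_force": force on a finger pad.
Only numpy, scipy, OpenCV 4.12 (cv2) and the standard library are available. Lean on these libraries where they do the work, as an engineer would, in place of code of your own. Each camera call takes 0.05 s, during which the arm holds its last target. There are 200 camera calls.

## Task

Tidy the watch bench: put the loupe, the glass dust cover, the sharpening stone and the steel block each flat on the white pad printed with its own outline, centred on the outline, the stone and the block turned to line up with theirs, and let go of them all. Keep the glass cover upright all the time, and leave the yellow tin and the green dish where they are.

Things in the scene. Friction and masses are not known exactly. Their poses are not given: they have to be found in the camera images.
- loupe_mid (a point): Watchmaker's loupe: small round matt-black cylinder with a bright metal ring and lens on top, standing upright; diameter 34 mm up to 23 mm high, then 28 mm diameter to its total height of 32 mm, about 30 g. The point is on its axis, half-way up (16 mm above its underside); z up.
- cover_mid (a point): Glass dust cover: pale-blue glassy round cover with a blue band at its foot and a blue knob on top, standing upright; wall diameter 57 mm up to 26 mm high, top of the glass at 34 mm, knob 14 mm diameter reaching 45 mm; about 90 g. It is best gripped round its wall. The point is on its axis, 17 mm above its underside; z up.
- stone_mid (a point): Sharpening stone: reddish-brown bar 76 x 26 x 16 mm lying flat, about 80 g. The point is its centre (8 mm above its underside); x along its 76 mm length, y across its 26 mm width, z up.
- block_mid (a point): Steel bench block: square bright-steel block 46 x 46 x 22 mm (46.6 mm wide over its black rubber foot) lying flat, about 0.33 kg. The point is its centre (11 mm above its underside); x and y square to its sides, z up.
- pad_loupe_top (a point): Fixed flat white square pad, 90 x 90 mm, 3 mm thick, lying on the table, printed in its middle with a solid black disc of 34 mm diameter, the loupe's outline. The point is the centre of its top face (3 mm above the table); z up, x and y square to the pad's sides.
- pad_cover_top (a point): Fixed flat white square pad, 90 x 90 mm, 3 mm thick, lying on the table, printed in its middle with a blue ring of 58 mm outside diameter, the dust cover's outline. The point is the centre of its top face (3 mm above the table); z up, x and y square to the pad's sides.
- pad_stone_top (a point): Fixed flat white square pad, 90 x 90 mm, 3 mm thick, lying on the table, printed in its middle with a reddish-brown 76 x 26 mm rectangle, the stone's outline. The point is the centre of its top face (3 mm above the table); z up, x along the rectangle's 76 mm length.
- pad_block_top (a point): Fixed flat white square pad, 90 x 90 mm, 3 mm thick, lying on the table, printed in its middle with a grey 46 x 46 mm square, the steel block's outline. The point is the centre of its top face (3 mm above the table); z up, x and y square to the printed square.
- tin: Bystander: loose round yellow tin with a red band, 60 mm diameter, 45 mm high, standing among the things. Origin at the centre of its underside.
- dish: Bystander: loose small round green dish, 72 mm rim diameter, 24 mm high, standing among the things. Origin at the centre of its underside.
There are look-alikes about, which are no part of the job. Of the things that look like the part that bears block_mid, take the one that is farthest to the robot's left at the start.

How it is judged (in metres and radians):
At the end, for the whole second after the job is handed in: Each thing lies flat on its own pad (height within 4 mm, tilt under 0.1 rad), centre within 12 mm of the pad's centre; stone (either way round) and block (any quarter turn) within 0.2 rad of their outlines; all still (under 0.01 m/s) and released (horizontal distance between loupe_mid and pad_loupe_top below 0.012 m and z of loupe_mid in the frame of pad_loupe_top between 0.012 and 0.02 m and angle between each of loupe_mid, cover_mid, stone_mid, block_mid's own z axis and vertical below 0.1 rad and horizontal distance between cover_mid and pad_cover_top below 0.012 m and z of cover_mid in the frame of pad_cover_top between 0.013 and 0.021 m and horizontal distance between stone_mid and pad_stone_top below 0.012 m and z of stone_mid in the frame of pad_stone_top between 0.004 and 0.012 m and horizontal distance between block_mid and pad_block_top below 0.012 m and z of block_mid in the frame of pad_block_top between 0.007 and 0.015 m and angle between the x axis of stone_mid and the x axis of pad_stone_top, either way round below 0.2 rad and (angle between the x axis of block_mid and the x axis of pad_block_top, either way round below 0.2 rad or angle between the x axis of block_mid and the y axis of pad_block_top, either way round below 0.2 rad) and linear speed of each of loupe, cover, stone, block below 0.01 m/s); the robot touches nothing.
It fails at once if the yellow tin is moved by more than 15 mm (distance of tin from where it was at the start of the episode above 0.015 m).
It fails at once if the green dish is moved by more than 15 mm (distance of dish from where it was at the start of the episode above 0.015 m).
It fails at once if the glass cover is tipped more than 0.5 rad from upright (angle between cover_mid's own z axis and vertical above 0.5 rad).
It also fails if it takes over 110 s, if anything falls off the work surface, if the arm or the gripper's body presses on something with over 40 N, if the wrist force passes 120 N, or if a joint passes its speed limit or range.

## Working session

There is one attempt and no reset: what is moved stays moved. The work goes in short steps, Python scripts to look and compute and a tool call to move; the robot and the scene stay as the last step left them, time stands still between calls to the robot, and variables do not carry over. Pictures are saved under pics/ and viewed, at most 15 in all, crops included, and the job is handed in when it is done.

Besides the shell and the picture viewer there is one more tool, called after "Request:" as name(argument=value, ...) on one line, values as JSON. apply_moves: Moves the arm, as the interface text tells. Its arguments: {"type":"object","properties":{"series":{"type":"array"}},"required":["series"]}

```bash
mkdir -p pics; cat > h.py <<'E'
import numpy as np, cv2
from workcell import ctrl, viewer
from scipy.spatial.transform import Rotation as R
def cal(name):
    c=viewer.calibration(name); K=np.array(c["intrinsics"],float); d=np.array(c["distortion"],float)
    if name=="wrist":
        s=ctrl.read_state(); T=np.eye(4); T[:3,:3]=R.from_euler('xyz',s["orientation"]).as_matrix(); T[:3,3]=s["tcp_pos"]
        T=T@np.array(c["mount"])
    else: T=np.array(c["world_from_camera"])
    return K,d,T
def ray(C,px,z):
    K,d,T=C; p=cv2.undistortPoints(np.array(px,float).reshape(-1,1,2),K,d).reshape(-1,2)
    v=np.c_[p[:,0],-p[:,1],-np.ones(len(p))]@T[:3,:3].T
    o=T[:3,3]; return o+v*((z-o[2])/v[:,2])[:,None]
def blobs(mask,C,z,amin=150):
    cs,_=cv2.findContours(mask.astype(np.uint8),cv2.RETR_EXTERNAL,cv2.CHAIN_APPROX_NONE)
    for c in cs:
        a=cv2.contourArea(c)
        if a<amin: continue
        w=ray(C,c,z)[:,:2].astype(np.float32); r=cv2.minAreaRect(w)
        px=c.reshape(-1,2).mean(0)
        print("px",px.round(),"A",a,"xy",np.round(r[0],1),"size",np.round(r[1],1),"ang",round(r[2],1))
E
python3 - <<'E'
from h import *
print(ctrl.read_state())
for n in("scene","top"):
    p,d=viewer.capture(n); cv2.imwrite(f"pics/{n}0.png",p); np.save(n+"0d.npy",d); print(n,cal(n))
print(viewer.calibration("wrist"))
E
```

```text
{'clock': 0.0, 'joints': array([ 1.30000408e+00,  3.20310190e-01,  1.56566451e+00,  3.28356848e-05,
        1.25739589e+00, -2.00410158e-02]), 'joint_vel': array([ 4.72500387e-04, -1.76383368e-05, -1.01007072e-03,  6.98521150e-04,
        2.16277171e-03, -8.74462656e-04]), 'tau': array([-5.96324608e-04, -4.15535009e+01, -2.34162444e+01, -4.15411193e-05,
        8.27663345e-03, -1.78917634e-05]), 'tcp_pos': array([142.56289359, 556.56291348, 230.47738625]), 'orientation': array([-3.13981570e+00, -6.68412859e-05,  2.89083121e+00]), 'contact_force': array([ 0.18237003, -0.19366293, -0.39953835]), 'wrist_torque': array([-0.0075596 ,  0.01950219, -0.02669703]), 'finger_force': 0.0, 'gripper_width': 85.55790882305166}
scene (array([[573.38151758,   0.        , 328.95745438],
       [  0.        , 573.38151758, 237.39862265],
       [  0.        ,   0.        ,   1.        ]]), array([0.03084154, 0.        , 0.        , 0.        , 0.        ]), array([[ 8.25588306e-01, -4.72265385e-01,  3.08819292e-01,
         9.68428098e+02],
       [ 5.64181048e-01,  6.80982879e-01, -4.66864075e-01,
   
[... 674 characters left out ...]
391e+02],
       [ 0.00000000e+00,  0.00000000e+00,  0.00000000e+00,
         1.00000000e+00]]))
{'intrinsics': array([[338.07709932,   0.        , 325.6257002 ],
       [  0.        , 338.07709932, 236.76051384],
       [  0.        ,   0.        ,   1.        ]]), 'distortion': array([-0.0330923,  0.       ,  0.       ,  0.       ,  0.       ]), 'mount': array([[-2.14751952e-04,  9.61064464e-01,  2.76324174e-01,
         6.93953016e+01],
       [ 9.99999863e-01,  7.44691933e-05,  5.18167576e-04,
        -2.69137047e-01],
       [ 4.77414806e-04,  2.76324247e-01, -9.61064349e-01,
        -1.42269514e+02],
       [ 0.00000000e+00,  0.00000000e+00,  0.00000000e+00,
         1.00000000e+00]])}
```

View pics/top0.png

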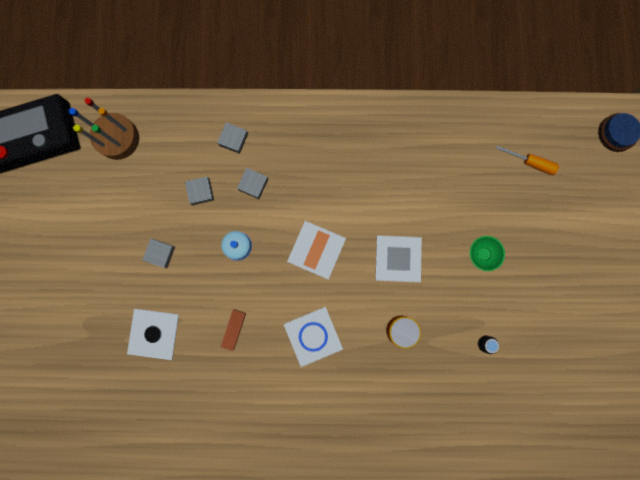

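View pics/scene0.png

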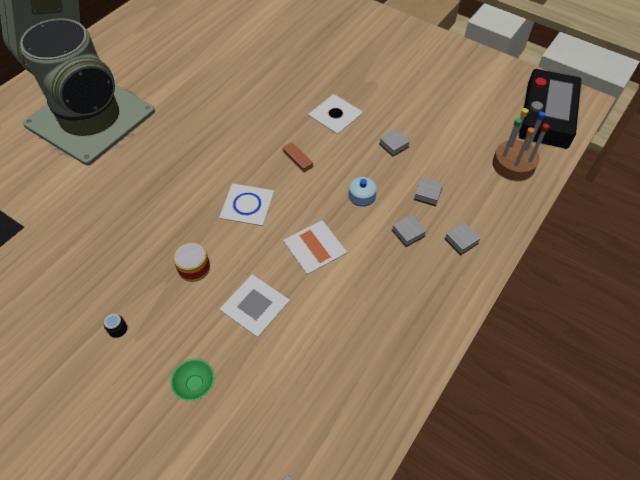

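Top view: the block candidates are grey squares at (233,138), (199,190), (253,184) and (158,253). The leftmost is (158,253), so that's the block. The other items:
- stone (233,329)
- cover (236,245)
- loupe (489,345); its only similar item is the dark jar at (620,132), which is too large
- pads: loupe (153,335), cover (313,336), stone (317,250), block (399,259)
- tin (405,332), dish (487,254)

The scene view agrees.

```bash
cat > m.py <<'E'
from h import *
C=cal("top"); p,_=viewer.capture("top"); h=cv2.cvtColor(p,cv2.COLOR_BGR2HSV); H,S,V=cv2.split(h)
roi=np.zeros(H.shape,bool); roi[100:400,120:560]=1
print("white pads");blobs(roi&(S<30)&(V>165),C,3,800)
print("grey z22");blobs(roi&(S<60)&(V<150)&(V>70),C,22,200)
print("blue z3/cover z34");blobs(roi&(H>85)&(H<130)&(S>60),C,3,50);blobs(roi&(H>85)&(H<130)&(S>60),C,30,50)
print("red z16");blobs(roi&((H<9)|(H>175))&(S>140)&(V>70),C,16,200)
print("red z3");blobs(roi&((H<13)|(H>175))&(S>140)&(V>150),C,3,200)
print("black z3");blobs(roi&(V<45),C,3,100)
print("green z24");blobs(roi&(H>50)&(H<80)&(S>120),C,24,100)
print("loupe");r=p[330:360,470:510]; 
print("tin, z45", ray(C,[405,332],45), "loupe z32", ray(C,[491,346],32))
cr=cv2.resize(p[225:365,120:270],None,fx=4,fy=4,interpolation=cv2.INTER_CUBIC); cv2.imwrite("pics/crop1.png",cr)
E
python3 m.py
```

```text
white pads
px [152. 334.] A 1901.0 xy [440.9 330.1] size [88.5 88.7] ang 83.4
px [313. 336.] A 1949.5 xy [440.   11.3] size [88.6 89.4] ang 23.3
px [398. 258.] A 1872.0 xy [ 594.8 -159.1] size [89.1 89.5] ang 87.8
px [316. 250.] A 1886.5 xy [611.7   5.9] size [90.  89.7] ang 67.1
grey z22
px [398. 258.] A 445.5 xy [ 594.4 -154.9] size [43.3 43.2] ang 89.4
px [157. 253.] A 517.0 xy [601.3 320.4] size [46.9 47.1] ang 72.0
px [198. 190.] A 497.5 xy [728.3 242.8] size [46.5 48. ] ang 13.6
px [252. 182.] A 501.5 xy [743.6 136.1] size [46.9 48.3] ang 66.2
px [232. 136.] A 484.0 xy [837.9 179.1] size [47.2 47.8] ang 68.7
blue z3/cover z34
px [492. 346.] A 74.5 xy [ 422.7 -343.4] size [19.5 20. ] ang 0.2
px [313. 336.] A 672.5 xy [439.2  11.9] size [56.5 57.3] ang 0.5
px [236. 245.] A 627.5 xy [618.4 166.6] size [54.5 58.7] ang 0.5
px [492. 346.] A 74.5 xy [ 426.2 -333.2] size [18.9 19.5] ang 0.2
px [313. 336.] A 672.5 xy [442.2  11.7] size [54.9 55.6] ang 0.5
px [236. 245.] A 627.5 xy [616.1 161.8] size [52.9 57. ] ang 0.5
red z16
red z3
px [316. 249.] A 338.5 xy [611.8   5.8] size [22.  70.9] ang 67.1
black z3
px [152. 334.] A 158.0 xy [440.7 330.5] size [27.4 28.2] ang 0.7
green z24
px [487. 253.] A 926.0 xy [ 605.7 -330.3] size [67.1 67.9] ang 0.4
loupe
tin, z45 [[ 453.45799974 -163.02214121   45.        ]] loupe z32 [[ 426.45605502 -330.55906693   32.        ]]
```

View pics/crop1.png

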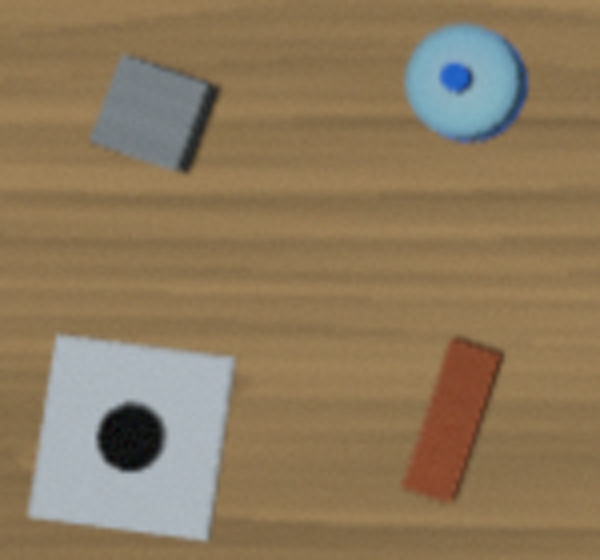

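Choice confirmed: in the crop the leftmost grey block is a steel block with a black foot. I'll start with it and move above.

Request:
apply_moves(series=[{"jaw": -1,"tx": 4.2,"ty": -2.2},{"jaw": -1,"tx": 8.4,"ty": -4.4},{"jaw": -1,"tx": 12.6,"ty": -6.6},{"jaw": -1,"tx": 16.8,"ty": -8.8},{"jaw": -1,"tx": 21,"ty": -11},{"jaw": -1,"tx": 25.2,"ty": -13.2},{"jaw": -1,"tx": 29.4,"ty": -15.4},{"jaw": -1,"tx": 33.6,"ty": -17.6}])

```text
invalid input
```

Request:
apply_moves(series=[{"jaw": -1,"tx": 3.3,"ty": -1.6,"tz": -2},{"jaw": -1,"tx": 6.6,"ty": -3.2,"tz": -4,"wz": -0.03},{"jaw": -1,"tx": 9.9,"ty": -4.8,"tz": -7,"wz": -0.06},{"jaw": -1,"tx": 12.2,"ty": -6.1,"tz": -10,"wz": -0.06},{"jaw": -1,"tx": 12.2,"ty": -6.1,"tz": -10,"wz": -0.06},{"jaw": -1,"tx": 12.2,"ty": -6.1,"tz": -10,"wz": -0.06}])

```text
invalid input
```

```bash
cat > w.py <<'E'
from h import *; import sys
C=cal("wrist"); p,_=viewer.capture("wrist"); cv2.imwrite(f"pics/{sys.argv[1]}.png",p); np.savez("last.npz",p=p,K=C[0],d=C[1],T=C[2])
s=ctrl.read_state(); print(s["tcp_pos"].round(1),s["orientation"].round(3),s["joints"].round(2),s["contact_force"].round(1))
H,S,V=cv2.split(cv2.cvtColor(p,cv2.COLOR_BGR2HSV)); 
masks=dict(grey=(S<60)&(V<165)&(V>70),white=(S<30)&(V>165),blue=(H>85)&(H<130)&(S>60),red=((H<10)|(H>172))&(S>120)&(V>50),black=V<45)
for a in sys.argv[2:]:
    n,z=a.split(":"); print(n,z); blobs(masks[n],C,float(z),600)
E
python3 w.py w1 grey:22
```

```text
[142.6 556.8 230.8] [-3.141 -0.     2.891] [ 1.3   0.32  1.57 -0.    1.26 -0.02] [-0.3 -0.2  0.1]
grey 22
```

View pics/w1.png

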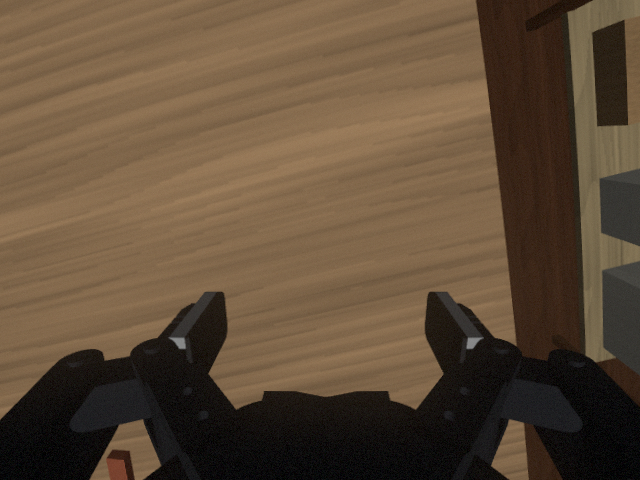

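The wrist view shows fingers at (205,330) and (450,330) over bare bench; the arm has not moved. I'll retry with every field filled in.

Request:
apply_moves(series=[{"jaw": -1,"tx": 4.2,"ty": -2.2,"tz": 0,"wx": 0,"wy": 0,"wz": 0},{"jaw": -1,"tx": 8.4,"ty": -4.4,"tz": 0,"wx": 0,"wy": 0,"wz": 0},{"jaw": -1,"tx": 12.6,"ty": -6.6,"tz": 0,"wx": 0,"wy": 0,"wz": 0},{"jaw": -1,"tx": 16.8,"ty": -8.8,"tz": 0,"wx": 0,"wy": 0,"wz": 0},{"jaw": -1,"tx": 21,"ty": -11,"tz": 0,"wx": 0,"wy": 0,"wz": 0},{"jaw": -1,"tx": 25.2,"ty": -13.2,"tz": 0,"wx": 0,"wy": 0,"wz": 0},{"jaw": -1,"tx": 29.4,"ty": -15.4,"tz": 0,"wx": 0,"wy": 0,"wz": 0},{"jaw": -1,"tx": 33.6,"ty": -17.6,"tz": 0,"wx": 0,"wy": 0,"wz": 0}])

```text
clock: 1.0
tcp_pos: [480.2, 379.8, 231.2]
orientation: [3.142, -0.0, 2.891]
contact_force: [0.2, 0.8, -0.5]
gripper_width: 85.2
finger_force: 0.0
```

Request:
apply_moves(series=[{"jaw": -1,"tx": 3.3,"ty": -1.6,"tz": -2,"wx": 0,"wy": 0,"wz": 0},{"jaw": -1,"tx": 6.6,"ty": -3.2,"tz": -4,"wx": 0,"wy": 0,"wz": -0.03},{"jaw": -1,"tx": 9.9,"ty": -4.8,"tz": -7,"wx": 0,"wy": 0,"wz": -0.06},{"jaw": -1,"tx": 12.2,"ty": -6.1,"tz": -10,"wx": 0,"wy": 0,"wz": -0.06},{"jaw": -1,"tx": 12.2,"ty": -6.1,"tz": -10,"wx": 0,"wy": 0,"wz": -0.06},{"jaw": -1,"tx": 12.2,"ty": -6.1,"tz": -10,"wx": 0,"wy": 0,"wz": -0.06}])

```text
clock: 1.6
tcp_pos: [600.4, 319.6, 130.4]
orientation: [-3.14, -0.002, 2.83]
contact_force: [-0.1, 0.7, 0.1]
gripper_width: 85.1
finger_force: 0.0
```

```bash
python3 w.py w2 grey:22
```

```text
[600.5 320.5 131.9] [ 3.141 -0.     2.831] [ 0.47  0.55  1.44  0.    1.15 -0.79] [0.4 1.4 1.3]
grey 22
px [288. 382.] A 1150.5 xy [726.4 242.5] size [42.8 45.8] ang 13.7
px [ 26. 340.] A 2724.5 xy [613.1  43.6] size [55.5 95.4] ang 55.7
px [147. 309.] A 1608.0 xy [615.5 156.9] size [44.2 54.4] ang 34.1
px [327. 234.] A 3250.5 xy [601.4 319.9] size [45.7 44.8] ang 72.1
px [271.  41.] A 8891.5 xy [459.7 327.9] size [83.9 61.7] ang 83.2
```

View pics/w2.png

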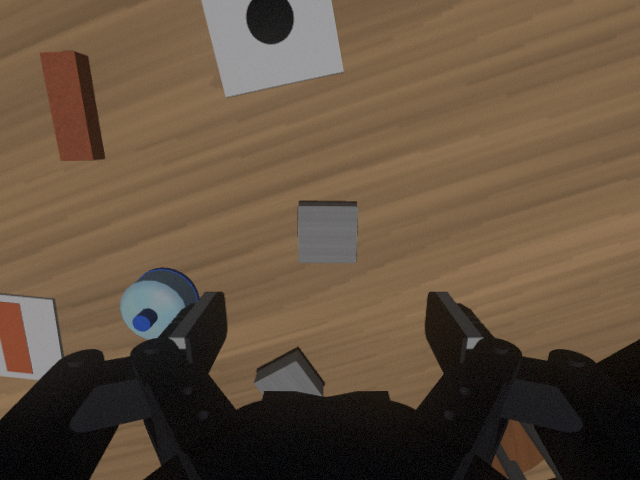

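The wrist view shows the block at (327,234), squarely between the fingers. Both cameras agree within 1 mm. Descend, grip and lift.

Request:
apply_moves(series=[{"jaw": -1,"tx": 0.1,"ty": 0,"tz": -4,"wx": 0,"wy": 0,"wz": 0},{"jaw": -1,"tx": 0.1,"ty": 0,"tz": -8,"wx": 0,"wy": 0,"wz": 0},{"jaw": -1,"tx": 0.1,"ty": 0,"tz": -11,"wx": 0,"wy": 0,"wz": 0},{"jaw": -1,"tx": 0.1,"ty": 0,"tz": -12.8,"wx": 0,"wy": 0,"wz": 0},{"jaw": 1,"tx": 0.1,"ty": 0,"tz": -12.8,"wx": 0,"wy": 0,"wz": 0},{"jaw": 1,"tx": 0.1,"ty": 0,"tz": -12.8,"wx": 0,"wy": 0,"wz": 0},{"jaw": 1,"tx": 0.1,"ty": 0,"tz": -12.8,"wx": 0,"wy": 0,"wz": 0},{"jaw": 1,"tx": 0.1,"ty": 0,"tz": -12.8,"wx": 0,"wy": 0,"wz": 0}])

```text
clock: 2.45
tcp_pos: [603.1, 321.2, 6.4]
orientation: [3.138, 0.004, 2.831]
contact_force: [-0.3, 2.0, 5.5]
gripper_width: 44.4
finger_force: 64.3
```

Request:
apply_moves(series=[{"jaw": 1,"tx": 0,"ty": 0,"tz": 0,"wx": 0,"wy": 0,"wz": 0},{"jaw": 1,"tx": 0,"ty": 0,"tz": 0,"wx": 0,"wy": 0,"wz": 0},{"jaw": 1,"tx": 0,"ty": 0,"tz": 0,"wx": 0,"wy": 0,"wz": 0}])

```text
clock: 2.75
tcp_pos: [603.1, 321.2, 6.4]
orientation: [3.138, 0.003, 2.831]
contact_force: [-1.1, 0.3, 6.3]
gripper_width: 44.7
finger_force: 64.4
```

Request:
apply_moves(series=[{"jaw": 1,"tx": 0,"ty": 0,"tz": 3,"wx": 0,"wy": 0,"wz": 0},{"jaw": 1,"tx": 0,"ty": 0,"tz": 7,"wx": 0,"wy": 0,"wz": 0},{"jaw": 1,"tx": 0,"ty": -2,"tz": 10,"wx": 0,"wy": 0,"wz": 0},{"jaw": 1,"tx": 0,"ty": -6,"tz": 11,"wx": 0,"wy": 0,"wz": 0.05},{"jaw": 1,"tx": 0,"ty": -10.5,"tz": 11,"wx": 0,"wy": 0,"wz": 0.1},{"jaw": 1,"tx": 0,"ty": -15,"tz": 11,"wx": 0,"wy": 0,"wz": 0.15},{"jaw": 1,"tx": 0,"ty": -19.5,"tz": 11,"wx": 0,"wy": 0,"wz": 0.2},{"jaw": 1,"tx": 0,"ty": -24,"tz": 11,"wx": 0,"wy": 0,"wz": 0.285}])

```text
clock: 3.55
tcp_pos: [601.3, 78.3, 114.0]
orientation: [3.141, 0.001, 3.119]
contact_force: [0.2, -0.1, -1.4]
gripper_width: 44.6
finger_force: 63.3
```

Request:
apply_moves(series=[{"jaw": 1,"tx": -0.1,"ty": -4.5,"tz": 0,"wx": 0,"wy": 0,"wz": 0},{"jaw": 1,"tx": -0.2,"ty": -9,"tz": 0,"wx": 0,"wy": 0,"wz": 0},{"jaw": 1,"tx": -0.3,"ty": -13.5,"tz": 0,"wx": 0,"wy": 0,"wz": 0},{"jaw": 1,"tx": -0.5,"ty": -18,"tz": 0,"wx": 0,"wy": 0,"wz": 0},{"jaw": 1,"tx": -0.6,"ty": -22,"tz": 0,"wx": 0,"wy": 0,"wz": 0},{"jaw": 1,"tx": -0.6,"ty": -23.9,"tz": -1,"wx": 0,"wy": 0,"wz": 0},{"jaw": 1,"tx": -0.6,"ty": -23.9,"tz": -3,"wx": 0,"wy": 0,"wz": 0},{"jaw": 1,"tx": -0.6,"ty": -23.9,"tz": -3,"wx": 0,"wy": 0,"wz": 0}])

```text
clock: 4.35
tcp_pos: [593.4, -158.6, 80.7]
orientation: [3.139, -0.006, 3.115]
contact_force: [-0.7, -0.1, -2.5]
gripper_width: 44.2
finger_force: 63.2
```

```bash
python3 w.py w3 white:3 grey:30
```

```text
[ 594.4 -158.3   82. ] [ 3.14  -0.004  3.116] [-0.28  0.51  1.67  0.    0.97 -1.82] [ 0.5 -0.3 -2.2]
white 3
grey 30
px [550. 258.] A 14666.0 xy [600.9 -15.8] size [80.6 79.2] ang 67.1
px [325. 265.] A 20927.0 xy [ 604.5 -160.1] size [ 79.1 115.2] ang 88.0
px [605.  11.] A 1505.5 xy [463.4 -10.5] size [14.2 36.8] ang 0.7
px [581.  44.] A 4774.0 xy [469.7 -17.5] size [49.6 51.5] ang 22.6
px [308.  16.] A 3751.5 xy [ 465.6 -164.5] size [55.5 21.4] ang 88.3
```

View pics/w3.png

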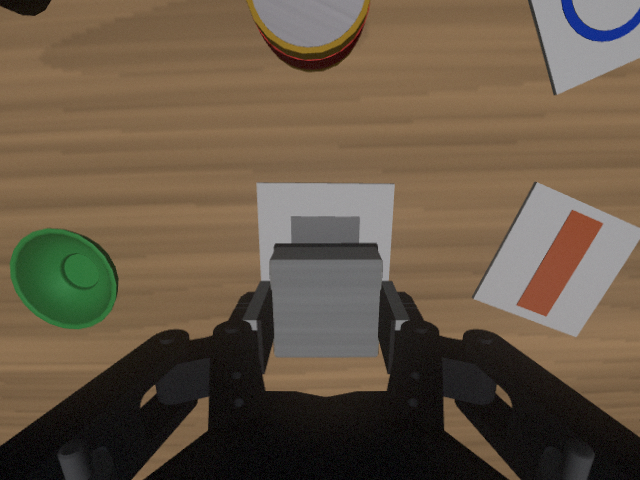

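The block at (326,300) is held square above its printed outline at (325,230). Lower and release.

Request:
apply_moves(series=[{"jaw": 1,"tx": 0.1,"ty": 0,"tz": -3,"wx": 0,"wy": 0,"wz": 0},{"jaw": 1,"tx": 0.1,"ty": 0,"tz": -5.5,"wx": 0,"wy": 0,"wz": 0},{"jaw": 1,"tx": 0.1,"ty": 0,"tz": -6.6,"wx": 0,"wy": 0,"wz": 0},{"jaw": 1,"tx": 0.1,"ty": 0,"tz": -7.1,"wx": 0,"wy": 0,"wz": 0},{"jaw": 1,"tx": 0.1,"ty": 0,"tz": -7.2,"wx": 0,"wy": 0,"wz": 0},{"jaw": 1,"tx": 0.1,"ty": 0,"tz": -7.2,"wx": 0,"wy": 0,"wz": 0}])

```text
clock: 5.0
tcp_pos: [597.6, -159.0, 12.5]
orientation: [-3.141, 0.002, 3.116]
contact_force: [0.0, 0.9, -2.6]
gripper_width: 44.6
finger_force: 63.2
```

Request:
apply_moves(series=[{"jaw": -1,"tx": 0,"ty": 0,"tz": 0,"wx": 0,"wy": 0,"wz": 0},{"jaw": -1,"tx": 0,"ty": 0,"tz": 0,"wx": 0,"wy": 0,"wz": 0},{"jaw": -1,"tx": 0,"ty": 0,"tz": 0,"wx": 0,"wy": 0,"wz": 0},{"jaw": -1,"tx": 0,"ty": 0,"tz": 0,"wx": 0,"wy": 0,"wz": 0},{"jaw": -1,"tx": 0,"ty": 0,"tz": 4,"wx": 0,"wy": 0,"wz": 0},{"jaw": -1,"tx": 0,"ty": 0,"tz": 8,"wx": 0,"wy": 0,"wz": 0},{"jaw": -1,"tx": 0,"ty": 0,"tz": 12,"wx": 0,"wy": 0,"wz": 0},{"jaw": -1,"tx": 0,"ty": 0,"tz": 12,"wx": 0,"wy": 0,"wz": 0}])

```text
clock: 5.8
tcp_pos: [600.4, -160.1, 137.9]
orientation: [-3.138, 0.012, 3.116]
contact_force: [1.2, 0.3, 0.3]
gripper_width: 85.7
finger_force: 0.0
```

```bash
python3 - <<'E'
import re
s=open('w.py').read().replace("V<165","V<150").replace("white=(S<30)&(V>165)","white=(S<40)&(V>150)"); open('w.py','w').write(s)
E
python3 w.py w4 white:3 grey:25 
```

```text
[ 598.6 -159.5  134.8] [-3.14   0.007  3.116] [-0.28  0.46  1.6   0.    1.07 -1.82] [-0.2 -0.  -0. ]
white 3
grey 25
px [632. 370.] A 656.0 xy [742.8 113.1] size [54.4 24.6] ang 15.2
px [518. 227.] A 10344.5 xy [605.   -8.7] size [84.1 83.1] ang 67.0
px [327. 213.] A 11097.0 xy [ 589.9 -159.7] size [82.9 83.3] ang 88.0
px [555.  14.] A 1833.5 xy [456.4  -2.8] size [23.2 42.1] ang 0.2
px [553.  38.] A 5330.5 xy [457.3   0.8] size [61.4 83.3] ang 22.7
px [315.  21.] A 3819.0 xy [ 459.1 -164.1] size [57.8 32.7] ang 88.4
```

View pics/w4.png

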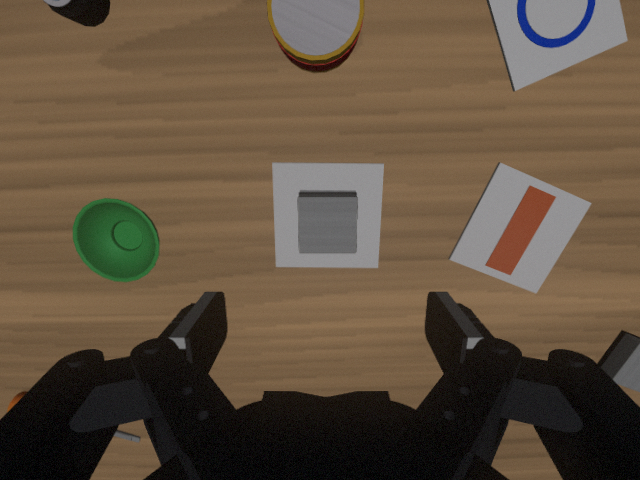

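The block at (327,225) sits centred and square on its pad, corners (273,163) to (379,267). Next is the loupe.

Request:
apply_moves(series=[{"jaw": -1,"tx": -3,"ty": -3,"tz": 0,"wx": 0,"wy": 0,"wz": -0.05},{"jaw": -1,"tx": -6,"ty": -6,"tz": 0,"wx": 0,"wy": 0,"wz": -0.1},{"jaw": -1,"tx": -9,"ty": -9,"tz": 0,"wx": 0,"wy": 0,"wz": -0.15},{"jaw": -1,"tx": -12,"ty": -12,"tz": 0,"wx": 0,"wy": 0,"wz": -0.2},{"jaw": -1,"tx": -15,"ty": -15,"tz": 0,"wx": 0,"wy": 0,"wz": -0.26},{"jaw": -1,"tx": -17.2,"ty": -17.3,"tz": 0,"wx": 0,"wy": 0,"wz": -0.32},{"jaw": -1,"tx": -17.2,"ty": -17.3,"tz": 0,"wx": 0,"wy": 0,"wz": -0.32},{"jaw": -1,"tx": -17.2,"ty": -17.3,"tz": 0,"wx": 0,"wy": 0,"wz": -0.32}])

```text
clock: 6.65
tcp_pos: [423.9, -331.8, 130.3]
orientation: [3.14, -0.002, 2.794]
contact_force: [0.2, -0.3, -0.7]
gripper_width: 85.3
finger_force: 0.0
```

```bash
python3 w.py w5 blue:32
python3 - <<'E'
from h import *
# block vs pad using w4 pose is gone; use the top view
C=cal("top");p,_=viewer.capture("top");H,S,V=cv2.split(cv2.cvtColor(p,cv2.COLOR_BGR2HSV))
m=np.zeros(H.shape,bool);m[235:285,375:425]=1
print("block");blobs(m&(V<150)&(S<60)&(V>70),C,25,200);blobs(m&(V>165)&(S<40),C,3,300)
E
```

```text
[ 424.6 -331.4  130.4] [ 3.140e+00 -1.000e-03  2.796e+00] [-0.68  0.35  1.8   0.    1.   -1.91] [ 0.6  0.3 -0.2]
blue 32
block
px [399. 257.] A 567.5 xy [ 595.5 -157.3] size [49.2 48.7] ang 89.3
px [398. 259.] A 1882.5 xy [ 595.1 -159.1] size [89.1 89.7] ang 87.8
```

View pics/w5.png

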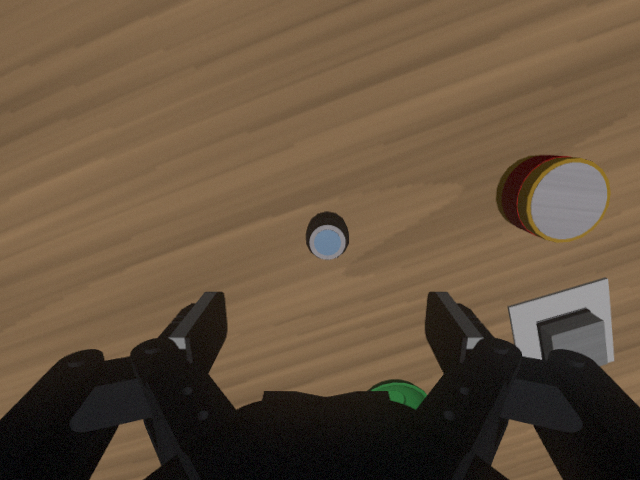

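Block is placed within 2 mm. In the wrist view the loupe lens is at (327,242), between the fingers.

```bash
python3 - <<'E'
from h import *
z=np.load("last.npz"); print(ray((z["K"],z["d"],z["T"]),[327,242],32))
E
```

```text
[[ 427.59878578 -332.28184646   32.        ]]
```

Request:
apply_moves(series=[{"jaw": -1,"tx": 0.2,"ty": -0.1,"tz": -4,"wx": 0,"wy": 0,"wz": 0},{"jaw": -1,"tx": 0.2,"ty": -0.1,"tz": -8,"wx": 0,"wy": 0,"wz": 0},{"jaw": -1,"tx": 0.2,"ty": -0.1,"tz": -11,"wx": 0,"wy": 0,"wz": 0},{"jaw": -1,"tx": 0.2,"ty": -0.1,"tz": -12.3,"wx": 0,"wy": 0,"wz": 0},{"jaw": -1,"tx": 0.2,"ty": -0.1,"tz": -12.3,"wx": 0,"wy": 0,"wz": 0},{"jaw": 0,"tx": 0.2,"ty": -0.1,"tz": -12.3,"wx": 0,"wy": 0,"wz": 0},{"jaw": 0,"tx": 0.2,"ty": -0.1,"tz": -12.3,"wx": 0,"wy": 0,"wz": 0},{"jaw": 1,"tx": 0.2,"ty": -0.1,"tz": -12.3,"wx": 0,"wy": 0,"wz": 0}])

```text
clock: 7.55
tcp_pos: [427.6, -333.6, 9.8]
orientation: [-3.141, 0.003, 2.796]
contact_force: [0.0, 0.1, 0.8]
gripper_width: 43.9
finger_force: 0.0
```

Request:
apply_moves(series=[{"jaw": 1,"tx": 0,"ty": 0,"tz": 0,"wx": 0,"wy": 0,"wz": 0},{"jaw": 1,"tx": 0,"ty": 0,"tz": 0,"wx": 0,"wy": 0,"wz": 0},{"jaw": 1,"tx": 0,"ty": 0,"tz": 0,"wx": 0,"wy": 0,"wz": 0},{"jaw": 1,"tx": 0,"ty": 0,"tz": 0,"wx": 0,"wy": 0,"wz": 0}])

```text
clock: 7.95
tcp_pos: [427.4, -333.5, 10.0]
orientation: [-3.141, 0.003, 2.796]
contact_force: [-0.7, 1.0, 6.0]
gripper_width: 31.2
finger_force: 59.0
```

Request:
apply_moves(series=[{"jaw": 1,"tx": 0,"ty": 0,"tz": 4,"wx": 0,"wy": 0,"wz": 0},{"jaw": 1,"tx": 0,"ty": 0,"tz": 8,"wx": 0,"wy": 0,"wz": 0},{"jaw": 1,"tx": 0,"ty": 1,"tz": 12,"wx": 0,"wy": 0,"wz": 0},{"jaw": 1,"tx": 0,"ty": 5,"tz": 13,"wx": 0,"wy": 0,"wz": 0},{"jaw": 1,"tx": 0,"ty": 9.5,"tz": 13,"wx": 0,"wy": 0,"wz": 0},{"jaw": 1,"tx": 0,"ty": 14,"tz": 13,"wx": 0,"wy": 0,"wz": 0},{"jaw": 1,"tx": 0,"ty": 18.5,"tz": 13,"wx": 0,"wy": 0,"wz": 0},{"jaw": 1,"tx": 0,"ty": 23,"tz": 13,"wx": 0,"wy": 0,"wz": 0}])

```text
clock: 8.75
tcp_pos: [426.4, -101.5, 139.0]
orientation: [3.141, 0.002, 2.795]
contact_force: [1.0, 0.4, 0.6]
gripper_width: 31.6
finger_force: 59.9
```

Request:
apply_moves(series=[{"jaw": 1,"tx": 0,"ty": 4.5,"tz": 0,"wx": 0,"wy": 0,"wz": 0},{"jaw": 1,"tx": 0,"ty": 9,"tz": 0,"wx": 0,"wy": 0,"wz": 0},{"jaw": 1,"tx": 0.3,"ty": 13.5,"tz": 0,"wx": 0,"wy": 0,"wz": 0},{"jaw": 1,"tx": 0.5,"ty": 18,"tz": 0,"wx": 0,"wy": 0,"wz": 0},{"jaw": 1,"tx": 0.8,"ty": 22.5,"tz": 0,"wx": 0,"wy": 0,"wz": 0},{"jaw": 1,"tx": 1,"ty": 27,"tz": 0,"wx": 0,"wy": 0,"wz": 0},{"jaw": 1,"tx": 1.2,"ty": 31.5,"tz": 0,"wx": 0,"wy": 0,"wz": 0},{"jaw": 1,"tx": 1.4,"ty": 36,"tz": 0,"wx": 0,"wy": 0,"wz": 0}])

```text
clock: 9.55
tcp_pos: [440.5, 258.9, 139.0]
orientation: [3.141, 0.001, 2.796]
contact_force: [1.3, -0.2, -1.1]
gripper_width: 31.5
finger_force: 59.9
```

Request:
apply_moves(series=[{"jaw": 1,"tx": 0,"ty": 4,"tz": -1,"wx": 0,"wy": 0,"wz": 0},{"jaw": 1,"tx": 0,"ty": 7.3,"tz": -4,"wx": 0,"wy": 0,"wz": 0},{"jaw": 1,"tx": 0,"ty": 7.3,"tz": -6,"wx": 0,"wy": 0,"wz": 0},{"jaw": 1,"tx": 0,"ty": 7.3,"tz": -6,"wx": 0,"wy": 0,"wz": 0},{"jaw": 1,"tx": 0,"ty": 7.3,"tz": -6,"wx": 0,"wy": 0,"wz": 0}])

```text
clock: 10.05
tcp_pos: [440.7, 329.8, 78.8]
orientation: [-3.141, -0.0, 2.796]
contact_force: [0.2, -0.2, 0.1]
gripper_width: 31.2
finger_force: 59.9
```

```bash
python3 w.py w6 black:3 >/dev/null; python3 -c "
from h import *
s=ctrl.read_state();print(s['tcp_pos'],s['gripper_width'],s['finger_force'])"
```

```text
[441.2832639  329.83979319  79.49509404] 31.150340478125575 59.888706975616515
```

View pics/w6.png

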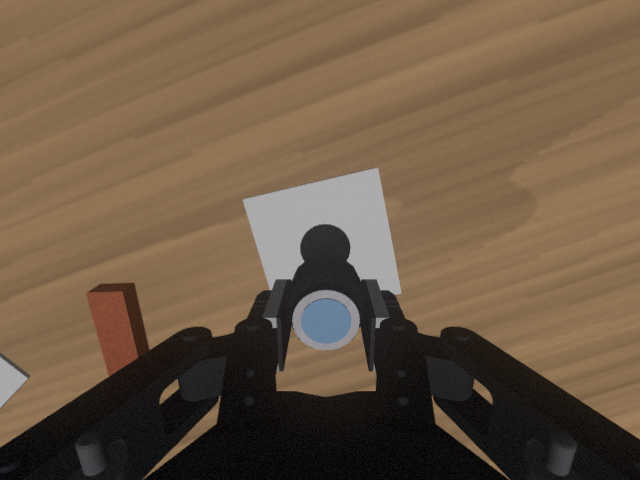

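The loupe is held upright at (326,320), over the disc at (325,245). Lower and release.

Request:
apply_moves(series=[{"jaw": 1,"tx": 0,"ty": 0,"tz": -3,"wx": 0,"wy": 0,"wz": 0},{"jaw": 1,"tx": 0,"ty": 0,"tz": -5.5,"wx": 0,"wy": 0,"wz": 0},{"jaw": 1,"tx": 0,"ty": 0,"tz": -6.5,"wx": 0,"wy": 0,"wz": 0},{"jaw": 1,"tx": 0,"ty": 0,"tz": -6.6,"wx": 0,"wy": 0,"wz": 0},{"jaw": 1,"tx": 0,"ty": 0,"tz": -6.6,"wx": 0,"wy": 0,"wz": 0},{"jaw": 1,"tx": 0,"ty": 0,"tz": -6.6,"wx": 0,"wy": 0,"wz": 0}])

```text
clock: 10.7
tcp_pos: [441.5, 330.3, 13.5]
orientation: [3.14, 0.001, 2.795]
contact_force: [-0.1, -0.5, -0.6]
gripper_width: 31.1
finger_force: 59.9
```

Request:
apply_moves(series=[{"jaw": 0,"tx": 0,"ty": 0,"tz": 0,"wx": 0,"wy": 0,"wz": 0},{"jaw": 0,"tx": 0,"ty": 0,"tz": 0,"wx": 0,"wy": 0,"wz": 0},{"jaw": -1,"tx": 0,"ty": 0,"tz": 0,"wx": 0,"wy": 0,"wz": 0},{"jaw": -1,"tx": 0,"ty": 0,"tz": 0,"wx": 0,"wy": 0,"wz": 0},{"jaw": -1,"tx": 0,"ty": 0,"tz": 0,"wx": 0,"wy": 0,"wz": 0},{"jaw": -1,"tx": 0,"ty": 0,"tz": 4,"wx": 0,"wy": 0,"wz": 0},{"jaw": -1,"tx": 0,"ty": 0,"tz": 8,"wx": 0,"wy": 0,"wz": 0},{"jaw": -1,"tx": 0,"ty": 0,"tz": 12,"wx": 0,"wy": 0,"wz": 0}])

```text
clock: 11.5
tcp_pos: [440.4, 329.8, 133.4]
orientation: [-3.141, -0.001, 2.796]
contact_force: [1.2, 0.2, -0.1]
gripper_width: 85.4
finger_force: 0.0
```

```bash
python3 w.py w7 white:3 red:16; python3 - <<'E'
from h import *
C=cal("top");p,_=viewer.capture("top");H,S,V=cv2.split(cv2.cvtColor(p,cv2.COLOR_BGR2HSV))
m=np.zeros(H.shape,bool);m[300:360,210:260]=1
print("stone");blobs(m&(((H<9)|(H>175))&(S>150)),C,16,100)
E
```

```text
[443.8 332.3 140.5] [3.131 0.007 2.796] [ 0.62  0.36  1.76  0.    1.02 -0.6 ] [1.  1.  4.5]
white 3
px [123. 460.] A 807.5 xy [610.4  36.2] size [28.7 56.5] ang 66.2
px [ 13. 339.] A 907.0 xy [444.3  12.5] size [29.6 42.8] ang 53.7
px [ 28. 340.] A 2056.5 xy [443.8  10.5] size [81.2 86.7] ang 23.1
px [325. 226.] A 10845.5 xy [442.  328.3] size [89.6 89.1] ang 83.4
red 16
px [156. 291.] A 1977.5 xy [449.2 172. ] size [32.3 74.6] ang 72.9
stone
```

View pics/w7.png

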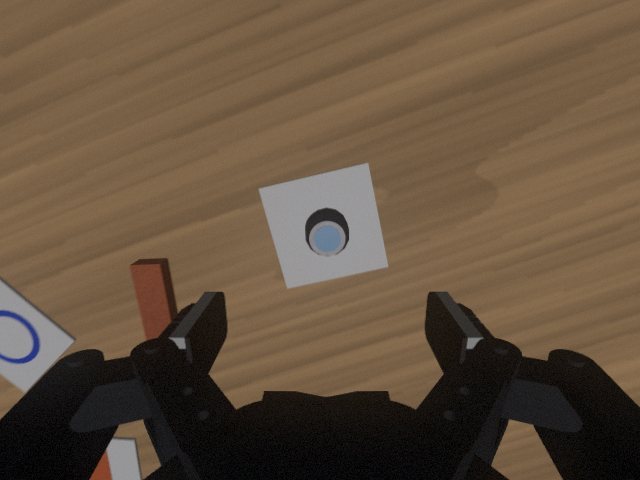

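The loupe stands upright at (327,235), centred on its pad. Next is the stone.

Request:
apply_moves(series=[{"jaw": -1,"tx": 0.2,"ty": -4,"tz": 0,"wx": 0,"wy": 0,"wz": 0},{"jaw": -1,"tx": 0.4,"ty": -8,"tz": 0,"wx": 0,"wy": 0,"wz": 0},{"jaw": -1,"tx": 0.7,"ty": -12,"tz": 0,"wx": 0,"wy": 0,"wz": 0},{"jaw": -1,"tx": 1,"ty": -16.1,"tz": 0,"wx": 0,"wy": 0,"wz": 0},{"jaw": -1,"tx": 1,"ty": -16.1,"tz": 0,"wx": 0,"wy": 0,"wz": 0},{"jaw": -1,"tx": 1,"ty": -16.1,"tz": 0,"wx": 0,"wy": 0,"wz": 0},{"jaw": -1,"tx": 1,"ty": -16.1,"tz": 0,"wx": 0,"wy": 0,"wz": 0}])

```text
clock: 12.3
tcp_pos: [450.7, 169.8, 132.0]
orientation: [3.141, -0.0, 2.796]
contact_force: [0.1, -0.1, 0.6]
gripper_width: 85.3
finger_force: 0.0
```

```bash
python3 w.py w8 red:16; python3 - <<'E'
from h import *
C=cal("top");print("top est",ray(C,[233.5,329.8],16))
E
```

```text
[450.7 170.  132.1] [ 3.141 -0.     2.797] [ 0.34  0.27  1.92  0.    0.96 -0.89] [ 0.2 -0.4  0.5]
red 16
px [324. 230.] A 2779.0 xy [451.7 167.7] size [25.4 76.1] ang 72.8
top est [[452.06579235 166.11435114  16.        ]]
```

View pics/w8.png

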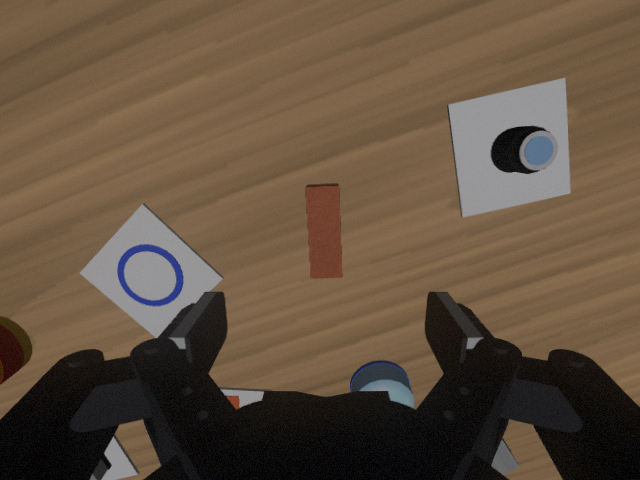

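Stone at (324,230), size matches, needs a 0.04 rad turn.

Request:
apply_moves(series=[{"jaw": -1,"tx": 0.1,"ty": -0.2,"tz": -4,"wx": 0,"wy": 0,"wz": 0.04},{"jaw": -1,"tx": 0.1,"ty": -0.2,"tz": -8,"wx": 0,"wy": 0,"wz": 0.04},{"jaw": -1,"tx": 0.1,"ty": -0.2,"tz": -11,"wx": 0,"wy": 0,"wz": 0.04},{"jaw": -1,"tx": 0.1,"ty": -0.2,"tz": -12.8,"wx": 0,"wy": 0,"wz": 0.04},{"jaw": -1,"tx": 0.1,"ty": -0.2,"tz": -12.8,"wx": 0,"wy": 0,"wz": 0.04},{"jaw": 0,"tx": 0.1,"ty": -0.2,"tz": -12.8,"wx": 0,"wy": 0,"wz": 0.04},{"jaw": 0,"tx": 0.1,"ty": -0.2,"tz": -12.8,"wx": 0,"wy": 0,"wz": 0.04},{"jaw": 1,"tx": 0.1,"ty": -0.2,"tz": -12.8,"wx": 0,"wy": 0,"wz": 0.04}])

```text
clock: 13.15
tcp_pos: [452.6, 167.6, 5.5]
orientation: [3.14, 0.002, 2.836]
contact_force: [0.2, -0.4, -0.4]
gripper_width: 43.8
finger_force: 0.0
```

Request:
apply_moves(series=[{"jaw": 1,"tx": 0,"ty": 0,"tz": 0,"wx": 0,"wy": 0,"wz": 0},{"jaw": 1,"tx": 0,"ty": 0,"tz": 0,"wx": 0,"wy": 0,"wz": 0},{"jaw": 1,"tx": 0,"ty": 0,"tz": 0,"wx": 0,"wy": 0,"wz": 0},{"jaw": 1,"tx": 0,"ty": 0,"tz": 0,"wx": 0,"wy": 0,"wz": 0}])

```text
clock: 13.55
tcp_pos: [452.4, 167.3, 5.5]
orientation: [3.14, 0.002, 2.836]
contact_force: [-1.4, 0.2, 6.2]
gripper_width: 24.0
finger_force: 59.3
```

Request:
apply_moves(series=[{"jaw": 1,"tx": 0,"ty": 0,"tz": 4,"wx": 0,"wy": 0,"wz": 0},{"jaw": 1,"tx": 0,"ty": 0,"tz": 8,"wx": 0,"wy": 0,"wz": 0},{"jaw": 1,"tx": 2.5,"ty": -2.5,"tz": 10,"wx": 0,"wy": 0,"wz": 0},{"jaw": 1,"tx": 5.5,"ty": -5.5,"tz": 10,"wx": 0,"wy": 0,"wz": -0.03},{"jaw": 1,"tx": 8.5,"ty": -8.5,"tz": 10,"wx": 0,"wy": 0,"wz": -0.06},{"jaw": 1,"tx": 11.5,"ty": -11.5,"tz": 10,"wx": 0,"wy": 0,"wz": -0.095},{"jaw": 1,"tx": 14.5,"ty": -14.5,"tz": 8,"wx": 0,"wy": 0,"wz": -0.095},{"jaw": 1,"tx": 16,"ty": -16.2,"tz": 7,"wx": 0,"wy": 0,"wz": -0.095}])

```text
clock: 14.35
tcp_pos: [613.6, 2.5, 73.7]
orientation: [3.141, 0.001, 2.739]
contact_force: [-0.7, 1.4, -0.4]
gripper_width: 24.0
finger_force: 59.5
```

Request:
apply_moves(series=[{"jaw": 1,"tx": 0,"ty": 0,"tz": 0,"wx": 0,"wy": 0,"wz": 0},{"jaw": 1,"tx": 0,"ty": 0,"tz": 0,"wx": 0,"wy": 0,"wz": 0}])

```text
clock: 14.55
tcp_pos: [611.1, 4.9, 74.1]
orientation: [-3.142, -0.002, 2.74]
contact_force: [0.2, 0.3, -0.0]
gripper_width: 24.5
finger_force: 59.5
```

```bash
python3 w.py w9 white:3; python3 -c "
from h import *
s=ctrl.read_state();print(s['gripper_width'],s['finger_force'])"
```

```text
[611.    5.5  74.6] [ 3.141e+00 -1.000e-03  2.741e+00] [-0.01  0.51  1.69  0.    0.95 -1.18] [ 0.3  0.9 -0.7]
white 3
px [109. 308.] A 6753.0 xy [ 595.2 -159.5] size [89.7 89.8] ang 88.0
px [327. 230.] A 8509.5 xy [609.8   5.9] size [89.9 84.6] ang 67.0
px [215.   6.] A 682.5 xy [456.8   2.9] size [34.2  8.1] ang 66.1
px [214.  29.] A 6188.0 xy [474.8  -6.4] size [98.9 49.1] ang 66.1
24.037439384901845 59.51143205165863
```

View pics/w9.png

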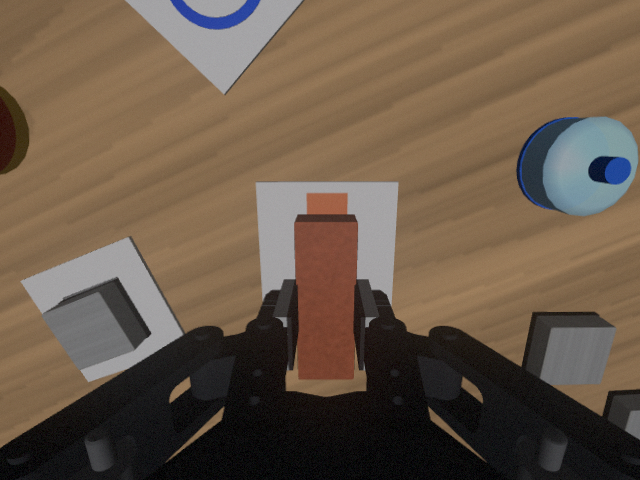

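The stone is held along its outline, with the far end of the print at (326,205). Lower and release.

Request:
apply_moves(series=[{"jaw": 1,"tx": 0.1,"ty": 0,"tz": -3,"wx": 0,"wy": 0,"wz": 0},{"jaw": 1,"tx": 0.1,"ty": 0,"tz": -5.5,"wx": 0,"wy": 0,"wz": 0},{"jaw": 1,"tx": 0.1,"ty": 0,"tz": -6.5,"wx": 0,"wy": 0,"wz": 0},{"jaw": 1,"tx": 0.1,"ty": 0,"tz": -6.6,"wx": 0,"wy": 0,"wz": 0},{"jaw": 1,"tx": 0.1,"ty": 0,"tz": -6.6,"wx": 0,"wy": 0,"wz": 0},{"jaw": 1,"tx": 0.1,"ty": 0,"tz": -6.6,"wx": 0,"wy": 0,"wz": 0}])

```text
clock: 15.2
tcp_pos: [613.2, 5.4, 9.4]
orientation: [3.141, 0.002, 2.741]
contact_force: [0.4, -0.0, -1.0]
gripper_width: 24.2
finger_force: 61.2
```

Request:
apply_moves(series=[{"jaw": 0,"tx": 0,"ty": 0,"tz": 0,"wx": 0,"wy": 0,"wz": 0},{"jaw": 0,"tx": 0,"ty": 0,"tz": 0,"wx": 0,"wy": 0,"wz": 0},{"jaw": 0,"tx": 0,"ty": 0,"tz": 0,"wx": 0,"wy": 0,"wz": 0},{"jaw": -1,"tx": 0,"ty": 0,"tz": 4,"wx": 0,"wy": 0,"wz": 0},{"jaw": -1,"tx": 0,"ty": 0,"tz": 8,"wx": 0,"wy": 0,"wz": 0},{"jaw": -1,"tx": 0,"ty": 0,"tz": 12,"wx": 0,"wy": 0,"wz": 0},{"jaw": -1,"tx": 0,"ty": 3,"tz": 13,"wx": 0,"wy": 0,"wz": 0},{"jaw": -1,"tx": 0,"ty": 7,"tz": 13,"wx": 0,"wy": 0,"wz": 0}])

```text
clock: 16.0
tcp_pos: [614.5, 74.4, 141.7]
orientation: [3.139, 0.006, 2.737]
contact_force: [0.3, 0.6, -0.1]
gripper_width: 85.5
finger_force: 0.0
```

Request:
apply_moves(series=[{"jaw": -1,"tx": 0.2,"ty": 4,"tz": 0,"wx": 0,"wy": 0,"wz": 0},{"jaw": -1,"tx": 0.4,"ty": 8.7,"tz": 0,"wx": 0,"wy": 0,"wz": 0},{"jaw": -1,"tx": 0.4,"ty": 8.7,"tz": 0,"wx": 0,"wy": 0,"wz": 0},{"jaw": -1,"tx": 0.4,"ty": 8.7,"tz": 0,"wx": 0,"wy": 0,"wz": 0},{"jaw": -1,"tx": 0.4,"ty": 8.7,"tz": 0,"wx": 0,"wy": 0,"wz": 0}])

```text
clock: 16.5
tcp_pos: [616.5, 161.1, 138.2]
orientation: [-3.141, -0.0, 2.74]
contact_force: [-0.1, -1.4, 0.1]
gripper_width: 85.6
finger_force: 0.0
```

```bash
python3 w.py w10 blue:26; python3 - <<'E'
from h import *
z=np.load("last.npz");p=z["p"];C=(z["K"],z["d"],z["T"])
H,S,V=cv2.split(cv2.cvtColor(p,cv2.COLOR_BGR2HSV));m=((H>100)&(H<130)&(S>190)&(V>120)).astype(np.uint8);m[:,:230]=0;m[:,420:]=0
print("knob z45");blobs(m,C,45,40)
E
```

```text
[616.7 160.7 138.3] [-3.141 -0.     2.74 ] [ 0.24  0.48  1.55 -0.    1.11 -0.93] [-0.1 -0.  -0.4]
blue 26
px [330. 225.] A 3413.5 xy [612.9 166.3] size [52.2 51.9] ang 67.0
px [61. 96.] A 4288.5 xy [449.3  25.2] size [52.8 52.9] ang 85.3
knob z45
```

View pics/w10.png

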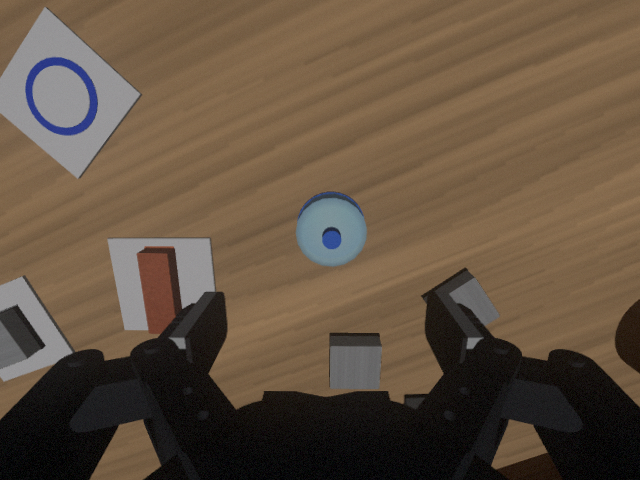

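The cover is at (332,231) with its knob at (332,239). The stone sits on its pad at (160,290).

```bash
python3 - <<'E'
from h import *
z=np.load("last.npz");C=(z["K"],z["d"],z["T"])
print(ray(C,[332,239],45),ray(C,[332,231],27))
t=cal("top"); print(ray(t,[234.0,244.3],45))
E
```

```text
[[618.24616593 165.01031593  45.        ]] [[617.28397865 165.74441275  27.        ]]
[[617.0758218  163.91267144  45.        ]]
```

Request:
apply_moves(series=[{"jaw": -1,"tx": 0.1,"ty": 0.4,"tz": -3,"wx": 0,"wy": 0,"wz": 0},{"jaw": -1,"tx": 0.1,"ty": 0.4,"tz": -6,"wx": 0,"wy": 0,"wz": 0},{"jaw": -1,"tx": 0.1,"ty": 0.4,"tz": -9,"wx": 0,"wy": 0,"wz": 0},{"jaw": -1,"tx": 0.1,"ty": 0.4,"tz": -11,"wx": 0,"wy": 0,"wz": 0},{"jaw": -1,"tx": 0.1,"ty": 0.4,"tz": -12.6,"wx": 0,"wy": 0,"wz": 0},{"jaw": -1,"tx": 0.1,"ty": 0.4,"tz": -13.4,"wx": 0,"wy": 0,"wz": 0},{"jaw": -1,"tx": 0.1,"ty": 0.4,"tz": -13.4,"wx": 0,"wy": 0,"wz": 0},{"jaw": -0.2,"tx": 0.1,"ty": 0.4,"tz": -13.4,"wx": 0,"wy": 0,"wz": 0}])

```text
clock: 17.35
tcp_pos: [618.3, 165.5, 5.1]
orientation: [3.141, 0.001, 2.74]
contact_force: [0.2, 0.1, 1.3]
gripper_width: 73.5
finger_force: 0.0
```

Request:
apply_moves(series=[{"jaw": 1,"tx": 0,"ty": 0,"tz": 0,"wx": 0,"wy": 0,"wz": 0},{"jaw": 1,"tx": 0,"ty": 0,"tz": 0,"wx": 0,"wy": 0,"wz": 0},{"jaw": 1,"tx": 0,"ty": 0,"tz": 0,"wx": 0,"wy": 0,"wz": 0},{"jaw": 1,"tx": 0,"ty": 0,"tz": 0,"wx": 0,"wy": 0,"wz": 0},{"jaw": 1,"tx": 0,"ty": 0,"tz": 0,"wx": 0,"wy": 0,"wz": 0}])

```text
clock: 17.85
tcp_pos: [618.9, 166.2, 6.2]
orientation: [3.14, 0.003, 2.741]
contact_force: [-0.1, -0.6, 6.3]
gripper_width: 53.7
finger_force: 63.7
```

Request:
apply_moves(series=[{"jaw": 1,"tx": 0,"ty": 0,"tz": 1,"wx": 0,"wy": 0,"wz": 0},{"jaw": 1,"tx": 0,"ty": 0,"tz": 3,"wx": 0,"wy": 0,"wz": 0},{"jaw": 1,"tx": 0,"ty": 0,"tz": 5,"wx": 0,"wy": 0,"wz": 0},{"jaw": 1,"tx": 0,"ty": 0,"tz": 7,"wx": 0,"wy": 0,"wz": 0},{"jaw": 1,"tx": -1.5,"ty": -1.3,"tz": 8,"wx": 0,"wy": 0,"wz": 0},{"jaw": 1,"tx": -4,"ty": -3.4,"tz": 8,"wx": 0,"wy": 0,"wz": 0},{"jaw": 1,"tx": -6.5,"ty": -5.6,"tz": 8,"wx": 0,"wy": 0,"wz": 0},{"jaw": 1,"tx": -9,"ty": -7.7,"tz": 8,"wx": 0,"wy": 0,"wz": 0}])

```text
clock: 18.65
tcp_pos: [526.5, 88.4, 84.8]
orientation: [3.141, 0.0, 2.741]
contact_force: [-0.1, -0.7, -0.2]
gripper_width: 53.8
finger_force: 63.3
```

Request:
apply_moves(series=[{"jaw": 1,"tx": -2.5,"ty": -2.1,"tz": 0,"wx": 0,"wy": 0,"wz": 0},{"jaw": 1,"tx": -5,"ty": -4.3,"tz": 0,"wx": 0,"wy": 0,"wz": 0},{"jaw": 1,"tx": -7.5,"ty": -6.5,"tz": 0,"wx": 0,"wy": 0,"wz": 0},{"jaw": 1,"tx": -8.8,"ty": -7.6,"tz": -1,"wx": 0,"wy": 0,"wz": 0},{"jaw": 1,"tx": -8.8,"ty": -7.6,"tz": -2,"wx": 0,"wy": 0,"wz": 0},{"jaw": 1,"tx": -8.8,"ty": -7.6,"tz": -2,"wx": 0,"wy": 0,"wz": 0},{"jaw": 1,"tx": -8.8,"ty": -7.6,"tz": -2,"wx": 0,"wy": 0,"wz": 0}])

```text
clock: 19.35
tcp_pos: [440.8, 13.5, 64.5]
orientation: [3.141, 0.001, 2.741]
contact_force: [0.1, 0.2, -0.8]
gripper_width: 53.9
finger_force: 63.3
```

```bash
python3 w.py w11 white:3
```

```text
[441.   13.5  64.6] [3.141e+00 1.000e-03 2.742e+00] [ 0.    0.3   2.09  0.    0.75 -1.17] [ 0.6  0.8 -0.5]
white 3
px [319. 231.] A 704.0 xy [425.6  14.6] size [42.6 15.2] ang 73.4
px [320. 226.] A 8172.5 xy [439.9  10.4] size [89.5 89.5] ang 23.0
```

View pics/w11.png

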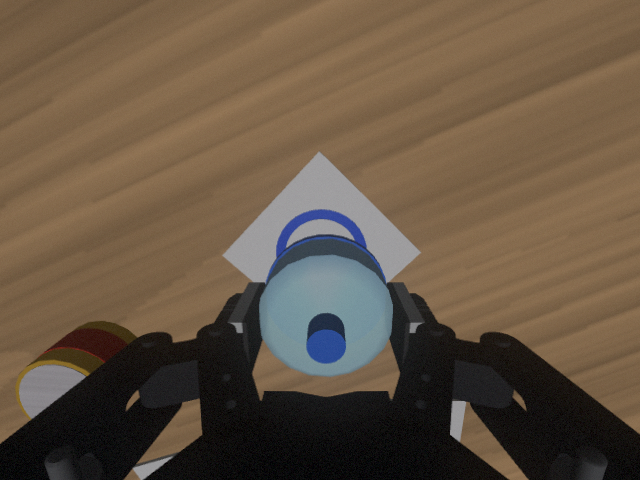

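The cover is held upright at (326,315), over the ring at (320,235). A 2 mm sideways correction, then lower and release.

Request:
apply_moves(series=[{"jaw": 1,"tx": 0,"ty": -0.2,"tz": -2,"wx": 0,"wy": 0,"wz": 0},{"jaw": 1,"tx": 0,"ty": -0.2,"tz": -4,"wx": 0,"wy": 0,"wz": 0},{"jaw": 1,"tx": 0,"ty": -0.2,"tz": -5,"wx": 0,"wy": 0,"wz": 0},{"jaw": 1,"tx": 0,"ty": -0.2,"tz": -5.4,"wx": 0,"wy": 0,"wz": 0},{"jaw": 1,"tx": 0,"ty": -0.2,"tz": -5.5,"wx": 0,"wy": 0,"wz": 0},{"jaw": 1,"tx": 0,"ty": -0.2,"tz": -5.5,"wx": 0,"wy": 0,"wz": 0},{"jaw": 1,"tx": 0,"ty": -0.2,"tz": -5.5,"wx": 0,"wy": 0,"wz": 0}])

```text
clock: 20.1
tcp_pos: [440.3, 11.1, 9.9]
orientation: [3.141, 0.001, 2.741]
contact_force: [-0.5, 0.1, -0.6]
gripper_width: 53.6
finger_force: 63.3
```

Request:
apply_moves(series=[{"jaw": -0.3,"tx": 0,"ty": 0,"tz": 0,"wx": 0,"wy": 0,"wz": 0},{"jaw": -1,"tx": 0,"ty": 0,"tz": 0,"wx": 0,"wy": 0,"wz": 0},{"jaw": -1,"tx": 0,"ty": 0,"tz": 0,"wx": 0,"wy": 0,"wz": 0},{"jaw": -1,"tx": 0,"ty": 0,"tz": 0,"wx": 0,"wy": 0,"wz": 0},{"jaw": -1,"tx": 0,"ty": 0,"tz": 3,"wx": 0,"wy": 0,"wz": 0},{"jaw": -1,"tx": 0,"ty": 0,"tz": 7,"wx": 0,"wy": 0,"wz": 0},{"jaw": -1,"tx": 0,"ty": 0,"tz": 11,"wx": 0,"wy": 0,"wz": 0},{"jaw": -1,"tx": 0,"ty": 0,"tz": 14,"wx": 0,"wy": 0,"wz": 0}])

```text
clock: 20.9
tcp_pos: [440.2, 11.0, 151.8]
orientation: [3.14, 0.002, 2.741]
contact_force: [0.7, -1.1, 0.2]
gripper_width: 85.2
finger_force: 0.0
```

Request:
apply_moves(series=[{"jaw": -1,"tx": -2,"ty": 4,"tz": 4,"wx": 0,"wy": 0,"wz": 0},{"jaw": -1,"tx": -3,"ty": 8,"tz": 8,"wx": 0,"wy": 0,"wz": 0},{"jaw": -1,"tx": -4,"ty": 12,"tz": 10,"wx": 0,"wy": 0,"wz": 0},{"jaw": -1,"tx": -5,"ty": 16,"tz": 10,"wx": 0,"wy": 0,"wz": 0},{"jaw": -1,"tx": -5,"ty": 20,"tz": 10,"wx": 0,"wy": 0,"wz": 0},{"jaw": -1,"tx": -5,"ty": 24,"tz": 10,"wx": 0,"wy": 0,"wz": 0},{"jaw": -1,"tx": -5,"ty": 28,"tz": 10,"wx": 0,"wy": 0,"wz": 0},{"jaw": -1,"tx": -5,"ty": 28,"tz": 10,"wx": 0,"wy": 0,"wz": 0}])

```text
clock: 21.7
tcp_pos: [389.6, 294.9, 249.0]
orientation: [3.14, -0.001, 2.745]
contact_force: [0.0, -0.9, 0.6]
gripper_width: 85.4
finger_force: 0.0
```

```bash
python3 - <<'E'
from h import *
for n in("top","scene"):
    p,_=viewer.capture(n); cv2.imwrite(f"pics/{n}9.png",p)
    if n=="top":
        C=cal(n);H,S,V=cv2.split(cv2.cvtColor(p,cv2.COLOR_BGR2HSV));r=np.zeros(H.shape,bool);r[220:380,280:560]=1
        print("red z19");blobs(r&((H<13)|(H>175))&(S>120),C,19,150)
        print("blue z30");blobs(r&(H>85)&(H<130)&(S>60),C,28,150)
        print("grey z25");blobs(r&(S<60)&(V<150)&(V>70),C,25,200)
        print("pads");blobs(r&(S<40)&(V>165),C,3,800); print("dish");blobs(r&(H>50)&(H<80)&(S>120),C,24)
a=cv2.imread("pics/top9.png")[200:400,120:560]; cv2.imwrite("pics/fin.png",cv2.resize(a,(792,360)))
E
```

```text
red z19
px [316. 249.] A 410.5 xy [612.2   6.2] size [24.3 73.8] ang 67.3
blue z30
px [313. 337.] A 665.5 xy [442.   11.7] size [55.  55.7] ang 0.5
grey z25
px [397. 258.] A 542.5 xy [ 595.5 -157.3] size [49.2 48.7] ang 89.3
pads
px [313. 336.] A 1953.0 xy [440.1  11.4] size [89.3 89.3] ang 23.0
px [398. 258.] A 1870.0 xy [ 595.1 -158.3] size [88.3 90. ] ang 89.2
px [316. 250.] A 1887.5 xy [611.7   5.9] size [90.  89.9] ang 67.1
dish
px [487. 253.] A 924.0 xy [ 605.7 -330.3] size [67.1 67.9] ang 0.4
```

View pics/fin.png

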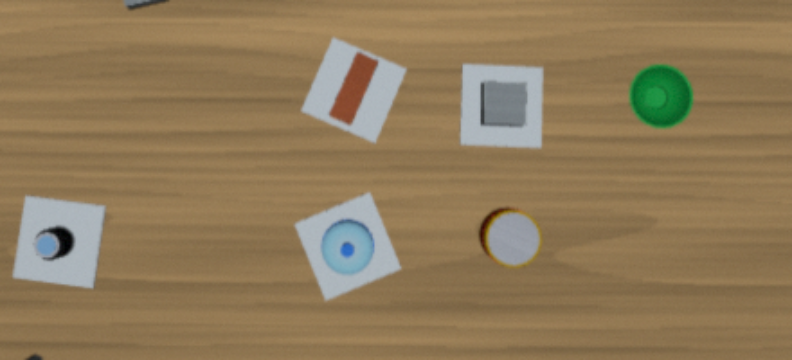

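All four things sit on their own pads within about 2 mm: stone (353,88), block (504,104), cover (348,246), loupe (55,243). The tin (511,238) and dish (661,96) look unmoved.

```bash
python3 -c "
from h import *
print(ctrl.close_job())"
```

```text
the job is handed in; nothing more can be done
None
```

The job is handed in at about 22 s: loupe, cover, stone and block are each released flat on their own pads, centred within about 2 mm by camera with the loupe judged by eye, and the tin and dish appear undisturbed; the call returned no verdict.

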